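# Flip up the sprung rest and dock the carving handpiece

### The job

Put the cordless carving handpiece on its charging stand. First swing the stand's folded front rest up and over until its spring snaps it against the working stop, feeling for the snap and not forcing it against the stop; then lay the handpiece gently in the fork and the rear dock, nose to the front, and slide it back until its tail is fully home against the dock's end plate. Handle the stand gently throughout and leave the other things on the bench where they are.

Things in the scene. Friction and masses are not known exactly. Their poses are not given: they have to be found in the camera images.
- stand: Charging stand fixed to the bench: steel base plate 225 x 75 x 12 mm, origin at the centre of its underside. x runs along the base from the rear dock (-x end) to the front rest (+x end), y across, z up. Grey dock block at x -92 to -66 mm; the rest, a steel arm with a fork at its end, turns on a hinge at x +40 mm between cheeks 56 mm wide and 58 mm tall. Do not press it with over 8 N.
- dock_face (a point): Middle of the dock slot, on the face of its end plate, at slot-floor height (stand frame x -92, y 0, z 103 mm); axes as the stand's. Slot 28 mm wide, 26 mm long, open upward and to the front, floor 103 mm above the bench, cheeks to 114 mm, then flared lips to 125 mm, 52 mm wide overall. The end plate with the charging contacts closes its rear; it is 130 mm tall.
- rest_hinge (a point): Middle of the rest's hinge line (stand frame x +40, y 0, z 45 mm), which runs along y; axes as the stand's. A rake quadrant beside it carries both the spring hook and the working stop. It is set differently on every stand, and its setting is not measured: the working stop lies anywhere from 0.70 to 1.15 rad of joint rest, the over-centre point always 0.15 rad before it.
- rest (a joint): Angle of the rest, rad. 0: on its parked stop, arm pointing outward (+x), 50 deg above level; grows as the arm is lifted up and over towards the dock. A spring holds it on either stop and nowhere between. Lifting it off takes 3 to 6 N at the fork tips square to the arm, fading to nothing at the over-centre point; there it jumps off the finger to the rigid working stop and stays.
- rest_fork (a point): Middle of the fork's slot floor, 60 mm from the hinge line; x points along the arm away from the hinge, y across as the stand's, z to the inner side (the dock's, when up). Slot 28 mm wide between prongs 12 mm thick (6 mm either side of this x axis), with rubber lips whose tips lie 83 mm from the hinge line, 14 to 26 mm either side of the middle; 52 mm wide overall.
- handpiece: Cordless carving handpiece lying on the bench: black rounded-square barrel 24 x 24 mm, 147 mm long, with a tapered metal nose, collet and bur reaching 42 mm further; 0.16 to 0.26 kg. Origin at the middle of the barrel's underside; x towards the nose, z up. It balances about 5 mm ahead of the origin.
- handpiece_tail (a point): Bottom middle of the barrel's flat tail end (handpiece frame x -73.5 mm, z 0). Axes as the handpiece's.
- handpiece_nose (a point): Bottom middle of the barrel's front end, where the nose begins (handpiece frame x +73.5 mm, z 0). Axes as the handpiece's.
- bur_block: Bystander: wooden bur block 140 x 50 x 30 mm with burs standing in it; origin at the middle of the underside.
- wax_block: Bystander: green carving-wax block 62 x 42 x 22 mm; origin at the middle of the underside.
- wax_tube: Bystander: green wax ring tube standing on end, 28 mm across, 55 mm tall; origin at the middle of the underside.
- caliper: Bystander: digital caliper lying flat, 235 mm long, 14 mm thick; origin at the middle of the underside.
- pliers: Bystander: small pliers lying flat, about 140 mm long; origin at the pivot, on the bench.
- wax_dish: Bystander: round wooden dish 90 mm across with wax offcuts; origin at the middle of the underside.
- file: Bystander: flat file with wooden handle, 195 mm long; origin at the middle of the underside.
- brush: Bystander: bench brush 160 mm long; origin at the middle of the underside.

How it is judged:
On the way:
1. the front rest has snapped over and stands by itself on its working stop (value of joint rest above 0.66 rad and velocity of joint rest between -0.1 and 0.1 rad/s and contact force between stand and the fingers below 0.3 N), for 0.3 s.
At the end, for the whole second after the job is handed in: The front rest stands still on its working stop; the released handpiece lies still in the fork and the dock slot, nose to the front, its tail within 2.5 mm of the dock's end plate (value of joint rest above 0.66 rad and velocity of joint rest between -0.1 and 0.1 rad/s and z of handpiece_tail in the frame of stand between 0.099 and 0.108 m and z of handpiece_nose in the frame of stand between 0.096 and 0.112 m and y of handpiece_tail in the frame of stand between -0.005 and 0.005 m and y of handpiece_nose in the frame of stand between -0.007 and 0.007 m and x of handpiece_tail in the frame of stand below -0.0895 m and linear speed of handpiece below 0.02 m/s and angular speed of handpiece below 0.1 rad/s); the robot touches nothing.
It fails at once if the stand or its rest is pushed with more than 8 N by the robot (contact force between stand and the fingers above 8 N or contact force between stand and the arm above 8 N).
It fails at once if the handpiece is dropped on or forced against the stand (more than 16 N) (contact force between handpiece and stand above 16 N).
It fails at once if another thing on the bench is moved more than 20 mm (distance of any of bur_block, wax_block, wax_tube, caliper, pliers, wax_dish, file, brush from where it was at the start of the episode above 0.02 m).
It also fails if it takes over 64 s, if anything falls off the work surface, if the arm or the gripper's body presses on something with over 40 N, if the wrist force passes 120 N, or if a joint passes its speed limit or range.

### The arm

A 6-joint arm with a two-finger parallel gripper is mounted at the origin on the work surface. World frame = base frame: x ahead of the robot, y to its left, z up, the work surface at z = 0. Lengths are in m, angles in rad, forces in N, time in s.
With the tool pointing down it reaches from about 0.35 to 0.775 m from the base axis. Payload 5.5 kg.
Tool frame: the origin (TCP) lies at the very end of the fingers, on their centre line; the grasp point (between the pads) lies 19 mm behind it; z points along the fingers, y is the line along which they close (so a half turn about z gives the same grasp; the last joint's range is limited). The gripper opens to 85 mm and grips with 20 to 120 N. Pads are 22 mm wide; open, the fingers measure 114 mm over their backs; the gripper's body (76 mm by 85 mm) begins 54 mm behind the grasp point. The pads swing forward as they close: fully open they stand 13 mm farther back than shut.
Start: joints at [1.014, 0.313, 0.046, 1.304, 0, 1.431], TCP at [0.233, 0.526, 0.211] pointing down, gripper open.
Joint ranges: [-2.76, 2.76], [-0.86, 1.69], [-1.03, 1.26], [-2.2, 2.34], [-1.47, 1.5], [-3.14, 3.14]. Speed limits (rad/s): [2.57, 2.57, 3.14, 3.14, 3.14, 3.14].

### API

Orientations are given as a unit quaternion [w, x, y, z].
In Python, from workcell import env, viewer, nets gives the robot as it stands. The module is installed in compiled form; this text tells all that it offers.
- The arm moves only by the shell command python3 -m creep FILE [OPENING] [FORCE], which reads ROWS from the file FILE. ROWS is a JSON list of rows, 1 to 8 of them, each an object with the fields tx, ty, tz (the shift in cm), ax, ay, az (a rotation vector in units of 0.2 rad); a field left out counts as zero; each row is the pose to reach, as a shift and turn from the pose commanded when the command began, along the tool's axes at that moment; what a row does not reach only later rows make up. A row lasts 1/8 s, in which the tool goes at most 0.0625 m and 0.188 rad, less where a joint would pass 70% of its speed; a pose out of reach is approached as far as the arm can. OPENING is the finger opening in m, set as the command begins (- or left out keeps the last). The fingers move at their own pace and stop on an object; FORCE is the grip in N (left out, the last holds). Time passes only in rows, so rows that do not move let the fingers close. It prints the time, the measured TCP pose, the force, the opening and the grip force at its end. Input that does not fit is refused with a message, and nothing moves.
- env.get_state(): the state, without advancing time (a new reading comes with each control period).
- viewer.read_camera(name): name is "scene" or "top" or "wrist"; returns a dict with "image" (480x640x3 uint8, red, green, blue), "K" (3x3 intrinsics, pixels), "R" (3x3) and "t" (3): a world point X has camera coordinates R X + t. Camera axes: x right, y down, z forward; pixel columns grow to the right and rows downward; lengths in m; the calibration is good to about 2 mm. A picture is of the moment at which its call begins. There is no depth.
- env.hand_in(): hands the job in; it is judged then, once.
Trained networks look in a picture, given as the dict that the camera call returned (one of the last four; its "shot" number tells which), for a name from the list of things; names that differ only in an ending like _2 or _b are one class to them, and where a whole thing is asked for, a point or a joint stands for the part that bears it (a point fixed in the world has none). Each returns a list of dicts, best first, with "confidence" (0 to 1); they miss things now and then, are a little off and sometimes report something else, mostly with a low value. They report only what shows in the picture. A call takes as long as a camera call.
- nets.outline_of(label, picture): "region" (480x640 bool, what is visible of it) and "box" ([left, top, right, bottom] in pixels, round what is visible of it).
The state is a dict: "clock": time; "joint_pos": joint angles; "qvel": joint speeds; "tau": joint torques, N m; "tcp_pos": TCP position; "orientation": TCP orientation; "wrist_force": force on the tool from outside, world axes, zero at the start; "ft_torque": the same for the moment, N m; "finger_gap": finger opening in m; "grip_force": force on a finger pad.
Only numpy, scipy, OpenCV 4.12 (cv2) and the standard library are available. Lean on these libraries where they do the work, as an engineer would, in place of code of your own. Each camera call takes 0.05 s, during which the arm holds its last target. There are 200 camera calls.

## Working session

There is one attempt and no reset: what is moved stays moved. The work goes in short steps, Python scripts to look and compute and a shell command to move; the robot and the scene stay as the last step left them, time stands still between calls to the robot, and variables do not carry over. Pictures are saved under pics/ and viewed, at most 10 in all, crops included, and the job is handed in when it is done.

```bash
mkdir -p pics; ls; cat > h.py <<'E'
import numpy as np, cv2
from scipy.spatial.transform import Rotation as Ro
from workcell import env, viewer, nets
def shot(n,save=None):
    p=viewer.read_camera(n)
    if save: cv2.imwrite('pics/'+save,p['image'][:,:,::-1])
    return p
def proj(p,X):
    X=np.atleast_2d(X); c=X@np.array(p['R']).T+np.array(p['t']); u=c@np.array(p['K']).T
    return u[:,:2]/u[:,2:]
def onz(p,uv,z):
    uv=np.atleast_2d(uv).astype(float); R=np.array(p['R']);t=np.array(p['t'])
    d=np.c_[uv,np.ones(len(uv))]@np.linalg.inv(p['K']).T@R; c=-R.T@t
    return c+d*((z-c[2])/d[:,2])[:,None]
def tcp():
    s=env.get_state(); q=s['orientation']; return np.array(s['tcp_pos']),Ro.from_quat([q[1],q[2],q[3],q[0]])
E
python3 - <<'E'
from h import *
for n in ('top','scene'):
    p=shot(n,n+'0.png'); print(n,np.round(-np.array(p['R']).T@p['t'],3))
    for l in ('stand','handpiece','rest','bur_block','wax_block','wax_tube','caliper','pliers','wax_dish','file','brush'):
        for r in nets.outline_of(l,p)[:2]:
            m=np.argwhere(r['region'])[:,::-1].mean(0)
            print(l,round(r['confidence'],2),r['box'],np.round(onz(p,m,0.01)[0],3))
s=env.get_state();print(s)
E
```

```text
pics
top [ 0.35 -0.05  1.49]
stand 0.74 [247.5, 209.9, 282.6, 308.1] [0.574 0.11  0.01 ]
handpiece 0.68 [413.8, 247.4, 430.2, 316.3] [ 0.517 -0.281  0.01 ]
rest 0.58 [254.1, 266.6, 274.5, 293.5] [0.511 0.111 0.01 ]
rest 0.16 [210.4, 152.4, 244.1, 198.0] [0.789 0.215 0.01 ]
bur_block 0.76 [314.8, 164.1, 337.5, 215.2] [ 0.75 -0.04  0.01]
wax_block 0.75 [255.6, 307.6, 276.4, 334.5] [0.418 0.105 0.01 ]
wax_block 0.6 [411.9, 246.2, 433.0, 313.9] [ 0.518 -0.281  0.01 ]
caliper 0.74 [391.7, 151.5, 421.8, 237.9] [ 0.744 -0.261  0.01 ]
caliper 0.68 [413.6, 247.7, 433.7, 314.3] [ 0.514 -0.28   0.01 ]
pliers 0.6 [213.3, 149.0, 244.2, 197.2] [0.793 0.214 0.01 ]
wax_dish 0.75 [147.7, 301.9, 184.8, 337.0] [0.423 0.356 0.01 ]
file 0.95 [147.0, 211.9, 159.2, 285.8] [0.582 0.394 0.01 ]
file 0.36 [251.8, 269.9, 275.2, 297.3] [0.51  0.111 0.01 ]
brush 0.67 [483.0, 207.7, 502.9, 268.7] [ 0.611 -0.463  0.01 ]
scene [1.098 0.593 0.935]
stand 0.89 [324.8, 234.6, 419.1, 331.5] [0.566 0.098 0.01 ]
stand 0.39 [286.0, 379.8, 355.6, 407.1] [0.793 0.217 0.01 ]
handpiece 0.59 [259.9, 177.9, 314.6, 204.5] [ 0.514 
[... 639 characters left out ...]
 0.01 ]
{'clock': 1.2, 'joint_pos': array([1.01443102e+00, 3.13196308e-01, 4.60826211e-02, 1.30359440e+00,
       4.41274730e-05, 1.43116617e+00]), 'qvel': array([ 0.0012267 , -0.00116626, -0.00222433,  0.00229273,  0.00170353,
       -0.00045414]), 'tau': array([ 3.99040910e-04, -4.80478799e+01,  2.98810780e+01,  3.58582565e-04,
       -3.79849489e-04, -6.90686036e-06]), 'tcp_pos': array([0.23277897, 0.52581666, 0.21071816]), 'orientation': array([-5.69559902e-06,  2.06863061e-01,  9.78369905e-01,  4.89992685e-05]), 'wrist_force': array([-0.15178729, -0.55124494, -0.28402876]), 'ft_torque': array([ 0.0402935 , -0.00475066,  0.02519673]), 'grip_force': 0.0, 'finger_gap': 0.08550723962059541}
```

```bash
python3 - <<'E'
import cv2,numpy as np
a=cv2.imread('pics/top0.png');b=cv2.imread('pics/scene0.png')
A=cv2.resize(a[195:345,235:335],None,fx=4,fy=4,interpolation=cv2.INTER_CUBIC)
C=cv2.resize(a[235:325,395:445],(333,600),interpolation=cv2.INTER_CUBIC)
cv2.imwrite('pics/a.png',np.hstack([A,C]))
B=cv2.resize(b[200:350,310:450],None,fx=4,fy=4,interpolation=cv2.INTER_CUBIC)
cv2.imwrite('pics/b.png',B)
E
```

```text
(no output)
```

View pics/a.png

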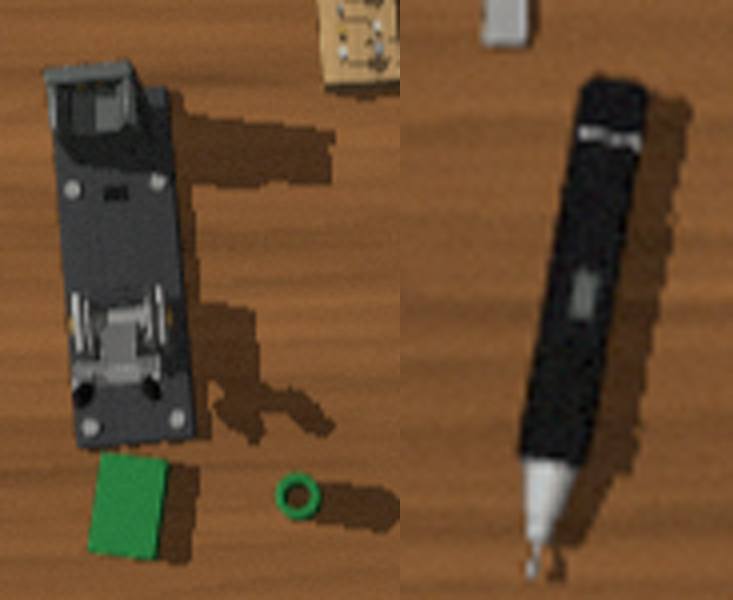

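View pics/b.png

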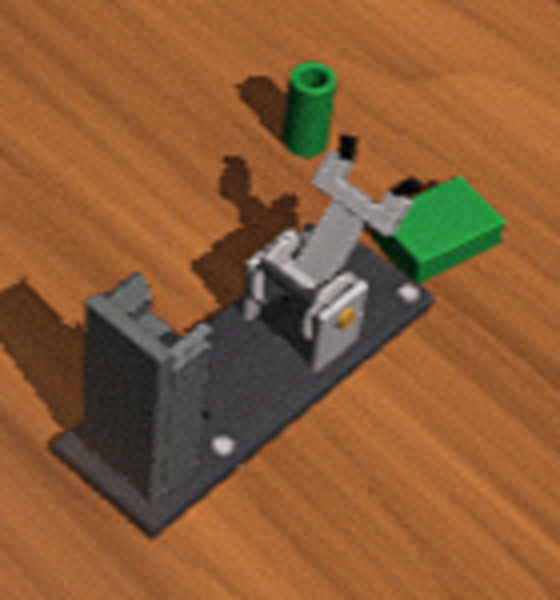

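The crops show the dock at the far end (top-crop ~(95,100)) and the parked rest at the robot's end (~(120,360)), with the wax block just in front. The handpiece nose also points towards the robot. Next I'll fit both poses from corner points.

```bash
cat > fit.py <<'E'
from h import *
from scipy.optimize import least_squares
def fit(obs,x0):
    # obs: list of (picture, pts Nx3 local, uv Nx2)
    def T(v,P): return np.c_[P[:,:2]@np.array([[np.cos(v[2]),np.sin(v[2])],[-np.sin(v[2]),np.cos(v[2])]])+v[:2],P[:,2]]
    f=lambda v: np.concatenate([(proj(p,T(v,np.array(P,float)))-np.array(uv)).ravel() for p,P,uv in obs])
    r=least_squares(f,x0,loss='soft_l1'); return r.x,np.round(r.fun.reshape(-1,2),1)
E
python3 - <<'E'
from fit import *
pt=shot('top');ps=shot('scene')
u=lambda L,o,s=4: np.array(L)/s+np.array(o)
top=(pt,[[.1125,-.0375,.012],[.1125,.0375,.012],[-.1125,.0375,.012]],u([[80,447],[193,435],[165,88]],(235,195)))
sc=(ps,[[-.1125,-.0375,.012],[-.1125,.0375,.012],[.1125,-.0375,.012],[-.1125,-.0375,0]],u([[153,524],[50,442],[435,292],[153,538]],(310,200)))
for o in ([top],[sc],[top,sc]):
    v,r=fit(o,[.57,.11,3.1]); print(np.round(v,4),r.tolist())
k=(50/333,90/600)
hp=np.array([[583,85],[648,90],[520,455],[588,462]],float); hp=np.c_[(hp[:,0]-400)*k[0]+395,hp[:,1]*k[1]+235]
v,r=fit([(pt,[[-.0735,-.012,.02],[-.0735,.012,.02],[.0735,-.012,.02],[.0735,.012,.02]],hp)],[.52,-.28,3.1]);print('hp',np.round(v,4),r.tolist())
for l in('wax_block','wax_tube'):
    pass
E
```

```text
[0.5658 0.108  3.2305] [[-1.0, 0.4], [0.9, 0.4], [0.0, -1.4]]
[0.5637 0.107  3.2285] [[0.0, 0.7], [0.1, -0.8], [0.1, -0.5], [-0.2, 0.4]]
[0.5644 0.1074 3.23  ] [[-0.8, 1.0], [1.1, 0.9], [0.3, -0.9], [-0.0, 1.0], [-0.0, -0.4], [0.0, -0.3], [-0.3, 0.8]]
hp [ 0.5226 -0.2827  2.942 ] [[0.2, -1.8], [0.0, -0.8], [0.1, 0.8], [-0.4, 1.5]]
```

```bash
cat >> h.py <<'E'
S=[.5642,.1073,3.23]
def sw(P,v=None):
    v=S if v is None else v; P=np.array(P,float); return Ro.from_euler('z',v[2]).apply(P)+[v[0],v[1],0]
def toolR(yaw,pitch=0):  # tool x along yaw dir, z down, then pitched by -pitch about tool y (tips point away from +x_tool)
    return Ro.from_euler('z',yaw)*Ro.from_matrix(np.diag([1.,-1,-1]))*Ro.from_euler('y',-pitch)
def delta(P,R):
    p,q=tcp(); return np.round(np.r_[q.inv().apply(np.array(P)-p),(q.inv()*R).as_rotvec()],4).tolist()
E
python3 - <<'E'
from h import *
p=shot('wrist'); t,q=tcp(); c=-np.array(p['R']).T@p['t']
print('cam in tool',q.inv().apply(c-t).round(4), 'axis',q.inv().apply(np.array(p['R'])[2]).round(3),p['K'][0][0])
print(delta([.44,.1,.26],toolR(3.23)))
E
```

```text
cam in tool [ 0.0704 -0.     -0.1627] axis [-0.276  0.     0.961] 404.6617738333945
[-0.3618, -0.3055, -0.0493, 0.0001, 0.0, -0.5052]
```

The rows are not in the units I measure in: shifts go in cm and turns go in units of 0.2 rad. I convert before sending: -0.3618 m is -36.18, -0.3055 m is -30.55, -0.5052 rad is -2.526.

```bash
echo '[{"tx": -4.52,"ty": -3.82,"tz": -0.62,"az": -0.315},{"tx": -36.18,"ty": -30.55,"tz": -4.93,"az": -2.526},{"tx": -36.18,"ty": -30.55,"tz": -4.93,"az": -2.526},{"tx": -36.18,"ty": -30.55,"tz": -4.93,"az": -2.526},{"tx": -36.18,"ty": -30.55,"tz": -4.93,"az": -2.526},{"tx": -36.18,"ty": -30.55,"tz": -4.93,"az": -2.526},{"tx": -36.18,"ty": -30.55,"tz": -4.93,"az": -2.526},{"tx": -36.18,"ty": -30.55,"tz": -4.93,"az": -2.526}]' > mv.in && python3 -m creep mv.in 0.028
echo '[{},{}]' > mv.in && python3 -m creep mv.in
python3 - <<'E'
from h import *
p=shot('wrist','w1.png'); print(tcp()[0],env.get_state()['joint_pos'].round(3),env.get_state()['wrist_force'])
print(proj(p,sw([[.1125,-.0375,.012],[.1125,.0375,.012],[-.1125,.0375,.012],[-.1125,-.0375,.012],[-.092,0,.103],[.04,-.028,.058]])).round(1).tolist())
E
```

```text
clock: 2.35
tcp_pos: [0.4408, 0.0979, 0.2606]
orientation: [0.001, -0.044, 0.999, 0.0]
wrist_force: [0.8, 0.5, -0.6]
finger_gap: 0.0279
grip_force: 0.0
clock: 2.6
tcp_pos: [0.4397, 0.1, 0.2599]
orientation: [-0.0, -0.044, 0.999, 0.0]
wrist_force: [0.2, 0.2, -0.4]
finger_gap: 0.0279
grip_force: 0.0
[0.43942584 0.10058016 0.25988021] [ 0.046  0.061 -0.145  1.365  0.    -0.043] [0.30403053 0.63827446 0.09840037]
[[353.9, 209.6], [281.2, 209.7], [286.4, 396.5], [349.7, 396.4], [317.3, 439.2], [346.1, 292.4]]
```

View pics/w1.png

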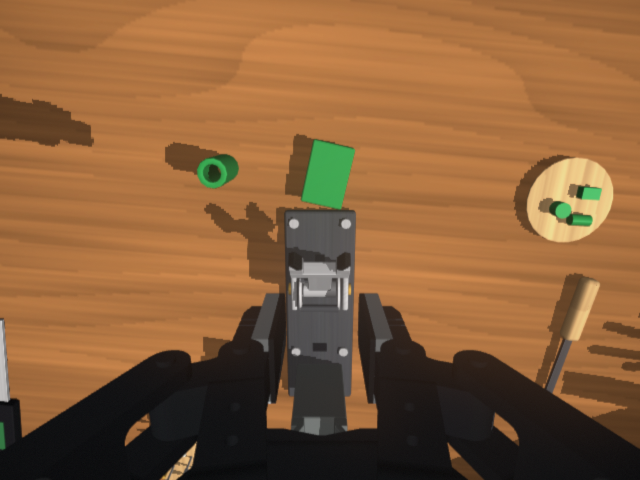

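The picture shows the stand's front corners at (286,211) and (355,210), about 3 px right of the prediction. I'll refine the edges numerically.

```bash
python3 - <<'E'
from fit import *
im=cv2.imread('pics/w1.png').astype(int); sat=im[:,:,2]-im[:,:,0]
rows=[];
for r in list(range(218,250,4))+list(range(325,392,6)):
    s=np.convolve(sat[r],np.ones(1),'same'); d=s[250:390]<14
    c=np.where(d)[0]+250
    c=c[(c>278)&(c<360)]
    # longest run
    runs=np.split(c,np.where(np.diff(c)>2)[0]+1); k=max(runs,key=len); rows.append((r,k[0]-.5,k[-1]+.5))
print(rows)
col=[ (x, np.where(sat[200:230,x]<14)[0][:1]+200) for x in range(292,350,8)];print(col)
p=shot('wrist')
R=np.array(rows,float); L=onz(p,R[:,:2][:,::-1],.012); Q=onz(p,np.c_[R[:,2],R[:,0]],.012)
print(np.round(np.c_[L[:,:2],Q[:,:2],np.linalg.norm(Q-L,axis=1)],4))
M=(L+Q)/2; k=np.polyfit(M[:,0],M[:,1],1); print('yaw',np.arctan(k[0])+np.pi,'y at .5642',np.polyval(k,.5642))
F=onz(p,[[320,np.median([c[1][0] for c in col if len(c[1])])-.5]],.012);print(F)
E
```

```text
[(218, np.float64(284.5), np.float64(354.5)), (222, np.float64(284.5), np.float64(354.5)), (226, np.float64(284.5), np.float64(354.5)), (230, np.float64(284.5), np.float64(354.5)), (234, np.float64(284.5), np.float64(354.5)), (238, np.float64(285.5), np.float64(353.5)), (242, np.float64(285.5), np.float64(353.5)), (246, np.float64(285.5), np.float64(353.5)), (325, np.float64(286.5), np.float64(351.5)), (331, np.float64(278.5), np.float64(351.5)), (337, np.float64(286.5), np.float64(351.5)), (343, np.float64(287.5), np.float64(351.5)), (349, np.float64(287.5), np.float64(351.5)), (355, np.float64(287.5), np.float64(350.5)), (361, np.float64(287.5), np.float64(350.5)), (367, np.float64(287.5), np.float64(350.5)), (373, np.float64(287.5), np.float64(350.5)), (379, np.float64(287.5), np.float64(350.5)), (385, np.float64(288.5), np.float64(350.5)), (391, np.float64(288.5), np.float64(349.5))]
[(292, array([211])), (300, array([211])), (308, array([200])), (316, array([200])), (324, array([200])), (332, array([200])), (340, array([200])), (348, array([211]))]
[[0.4637 0.0646 0.4572 0.1369 0.0726]
 [0.468  0.0649 0.4614 0.1374 0.0728]
 [0.4722 0.0652 0.4657 0.1379 0.073 ]
 [0.4765 0.0654 0.47   0.1384 0.0732]
 [0.4808 0.0657 0.4743 0.1389 0.0734]
 [0.4851 0.067  0.4787 0.1383 0.0715]
 [0.4895 0.0673 0.483  0.1388 0.0717]
 [0.4938 0.0676 0.4874 0.1393 0.072 ]
 [0.5859 0.0747 0.5794 0.1473 0.0729]
 [0.5942 0.0663 0.5869 0.1481 0.0822]
 [0.6009 0.0757 0.5943 0.149  0.0735]
 [0.6084 0.0774 0.6019 0.1498 0.0727]
 [0.616  0.0779 0.6095 0.1506 0.0731]
 [0.6238 0.0784 0.6173 0.1503 0.0722]
 [0.6316 0.0789 0.6251 0.1512 0.0726]
 [0.6394 0.0794 0.6329 0.1521 0.0729]
 [0.6474 0.08   0.6408 0.1529 0.0733]
 [0.6554 0.0805 0.6488 0.1538 0.0736]
 [0.6634 0.0822 0.6569 0.1547 0.0728]
 [0.6715 0.0828 0.6651 0.1544 0.0719]]
yaw 3.2262438086841607 y at .5642 0.10947564818577078
[[0.44110945 0.09957548 0.012     ]]
```

```bash
sed -i 's/^S=.*/S=[.5643,.1093,3.2268]/' h.py; cat >> h.py <<'E'
def push(rest,gap,p=.87,r=.074,corner=(.011,.003)):
    f=np.radians(50)+rest; c=np.array([.04+r*np.cos(f)+(.006+gap)*np.sin(f),0,.045+r*np.sin(f)-(.006+gap)*np.cos(f)])
    R=toolR(S[2],p); return sw(c)+R.apply([corner[0],0,corner[1]]),R
E
python3 - <<'E'
from h import *
print(delta(sw([.14,0,.19]),toolR(S[2],.87)))
P,R=push(0,.02); print(P,delta(P,R))
E
```

```text
[0.0147, -0.0022, 0.0699, 0.0024, -0.8705, 0.0043]
[0.45242382 0.09974419 0.07463271] [-0.013, -0.0024, 0.1852, 0.0024, -0.8705, 0.0043]
```

To row units: 0.0699 m is 6.99, 0.05 m is 5, -0.8705 rad is -4.3525.

```bash
echo '[{"tx": 0.5,"tz": 2,"ay": -0.9},{"tx": 1.47,"ty": -0.22,"tz": 5,"ax": 0.012,"ay": -4.3525,"az": 0.0215},{"tx": 1.47,"ty": -0.22,"tz": 6.99,"ax": 0.012,"ay": -4.3525,"az": 0.0215},{"tx": 1.47,"ty": -0.22,"tz": 6.99,"ax": 0.012,"ay": -4.3525,"az": 0.0215},{"tx": 1.47,"ty": -0.22,"tz": 6.99,"ax": 0.012,"ay": -4.3525,"az": 0.0215},{"tx": 1.47,"ty": -0.22,"tz": 6.99,"ax": 0.012,"ay": -4.3525,"az": 0.0215}]' > mv.in && python3 -m creep mv.in
python3 - <<'E'
from h import *
t,R=tcp();print(env.get_state()['joint_pos'].round(3),R.as_matrix()[:,2].round(3))
P,R=push(0,.02); print(P,delta(P,R)); print(env.get_state()['wrist_force'])
E
```

```text
clock: 3.45
tcp_pos: [0.4375, 0.1022, 0.2323]
orientation: [0.403, -0.04, 0.914, 0.017]
wrist_force: [-0.1, 0.9, -0.8]
finger_gap: 0.0281
grip_force: 0.0
[ 0.011 -0.613 -1.026  0.329  0.054 -0.051] [ 0.735  0.062 -0.675]
[0.45242382 0.09974419 0.07463271] [0.1064, -0.0035, 0.1172, -0.0006, -0.0403, 0.0015]
[-0.14560025  0.86848619 -0.78693391]
```

```bash
cat > kin.py <<'E'
import numpy as np
from scipy.optimize import least_squares
D=[((.3132,.0461,1.3036),(.5751,.2107)),((.061,-.145,1.365),(.4508,.2599)),((-.613,-1.026,.329),(.4493,.2323))]
def fk(k,q):
    L1,a1,L2,a2,Lt,h=k; t=q[0]-q[1]+q[2]
    return np.array([L1*np.sin(q[0]+a1)+L2*np.cos(q[0]-q[1]+a2)+Lt*np.cos(t), h+L1*np.cos(q[0]+a1)-L2*np.sin(q[0]-q[1]+a2)-Lt*np.sin(t)])
pri=np.array([.4,0.1,.35,0,.25,.3]); w=np.array([.1,.3,.1,.3,.1,.2])
k=least_squares(lambda k:np.r_[np.concatenate([(fk(k,q)-x)/.0005 for q,x in D]),(k-pri)/w],pri).x
E
python3 - <<'E'
from kin import *
print(k.round(3),[ (fk(k,q)-x).round(4) for q,x in D])
import h
for p in (.87,.7,.6,.5,.4,.3,.2,0):
  out=[]
  for rest,gap in((0,.02),(0,0),(.3,0),(.6,0),(.9,0)):
    P,_=h.push(rest,gap,p); x=(np.hypot(*P[:2]),P[2])
    s=least_squares(lambda q:np.r_[fk(k,q)-x,(q[0]-q[1]+q[2]-np.pi/2+p)],[0,-.5,1.]).x
    out.append(s.round(2).tolist())
  print(p,out)
E
```

```text
[ 0.516 -0.002  0.423 -0.105  0.467  0.254] [array([-0.    , -0.0001]), array([0.    , 0.0001]), array([ 0., -0.])]
0.87 [[-0.1, -1.39, -0.59], [-0.13, -1.34, -0.51], [-0.15, -1.29, -0.44], [-0.13, -1.24, -0.41], [-0.08, -1.2, -0.42]]
0.7 [[-0.21, -1.2, -0.12], [-0.21, -1.15, -0.07], [-0.2, -1.1, -0.03], [-0.16, -1.05, -0.01], [-0.12, -1.01, -0.02]]
0.6 [[-0.2, -1.09, 0.08], [-0.19, -1.04, 0.12], [-0.18, -0.99, 0.16], [-0.14, -0.94, 0.17], [-0.1, -0.9, 0.16]]
0.5 [[-0.16, -0.98, 0.25], [-0.15, -0.93, 0.29], [-0.13, -0.88, 0.32], [-0.1, -0.83, 0.34], [-0.06, -0.79, 0.34]]
0.4 [[-0.11, -0.87, 0.41], [-0.1, -0.83, 0.44], [-0.08, -0.77, 0.48], [-0.04, -0.72, 0.49], [-0.0, -0.68, 0.49]]
0.3 [[-0.04, -0.77, 0.55], [-0.03, -0.72, 0.58], [-0.01, -0.66, 0.62], [0.02, -0.61, 0.64], [0.06, -0.57, 0.64]]
0.2 [[0.03, -0.66, 0.68], [0.04, -0.61, 0.72], [0.06, -0.56, 0.76], [0.09, -0.5, 0.78], [0.13, -0.45, 0.79]]
0 [[0.18, -0.45, 0.94], [0.2, -0.4, 0.98], [0.22, -0.34, 1.02], [0.25, -0.28, 1.04], [0.29, -0.22, 1.06]]
```

```bash
sed -i 's/p=.87,r/p=.5,r/' h.py; python3 - <<'E'
from h import *
P,R=push(0,.025); print(P,delta(P,R), delta(sw([.145,0,.2]),R))
E
```

```text
[0.44520485 0.09912759 0.07385444] [0.1119, -0.0035, 0.1124, -0.0009, 0.3297, 0.0014] [0.036, -0.0037, 0.0085, -0.0009, 0.3297, 0.0014]
```

```bash
echo '[{"tx": 3.6,"ty": -0.37,"tz": 0.85,"ay": 0.85},{"tx": 3.6,"ty": -0.37,"tz": 0.85,"ax": -0.0045,"ay": 1.6485,"az": 0.007},{"tx": 7.5,"ty": -0.35,"tz": 6,"ax": -0.0045,"ay": 1.6485,"az": 0.007},{"tx": 11.19,"ty": -0.35,"tz": 11.24,"ax": -0.0045,"ay": 1.6485,"az": 0.007},{"tx": 11.19,"ty": -0.35,"tz": 11.24,"ax": -0.0045,"ay": 1.6485,"az": 0.007},{"tx": 11.19,"ty": -0.35,"tz": 11.24,"ax": -0.0045,"ay": 1.6485,"az": 0.007},{"tx": 11.19,"ty": -0.35,"tz": 11.24,"ax": -0.0045,"ay": 1.6485,"az": 0.007}]' > mv.in && python3 -m creep mv.in
python3 - <<'E'
from h import *
t,R=tcp();print(R.as_matrix()[:,2].round(3),env.get_state()['joint_pos'].round(3))
p=shot('wrist');ps=shot('scene')
cv2.imwrite('pics/c.png',np.hstack([cv2.resize(p['image'][:,:,::-1],(400,300)),cv2.resize(ps['image'][205:340,310:445,::-1],(400,300))]))
for g in(.012,.006,0,-.004): print(g,delta(*push(0,g)))
E
```

```text
clock: 4.32
tcp_pos: [0.4459, 0.0978, 0.0738]
orientation: [0.246, -0.04, 0.968, 0.01]
wrist_force: [0.1, 0.7, 0.4]
finger_gap: 0.0284
grip_force: 0.0
[ 0.476  0.039 -0.878] [ 0.018 -0.174 -1.004  0.243  0.031 -0.057]
0.012 [-0.012, 0.0015, -0.0028, -0.0016, -0.0006, -0.0026]
0.006 [-0.0179, 0.0016, -0.004, -0.0016, -0.0006, -0.0026]
0 [-0.0238, 0.0016, -0.0052, -0.0016, -0.0006, -0.0026]
-0.004 [-0.0277, 0.0016, -0.006, -0.0016, -0.0006, -0.0026]
```

View pics/c.png

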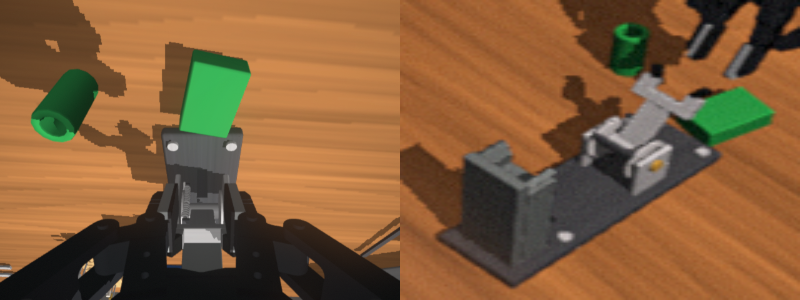

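The fingers straddle the fork's two prongs from the front and the wax block is clear (wrist view: fingers ~(172,215)/(232,215)). Next I'll approach in small steps and read the force.

To row units: -0.018 m is -1.8, -0.009 m is -0.9.

```bash
echo '[{"tx": -0.9,"tz": -0.2},{"tx": -1.8,"tz": -0.4},{"tx": -1.8,"tz": -0.4}]' > mv.in && python3 -m creep mv.in
python3 - <<'E'
from h import *
f=[];
for i in range(6): shot('top'); f.append(env.get_state()['wrist_force'])
print(np.mean(f,0).round(2),np.std(f,0).round(2))
for a in(-.05,.02,.06): print(a,delta(*push(a,0)))
E
```

```text
clock: 4.8
tcp_pos: [0.4602, 0.0987, 0.0851]
orientation: [0.246, -0.04, 0.968, 0.01]
wrist_force: [0.7, -0.6, -0.6]
finger_gap: 0.0282
grip_force: 0.0
[-0.17  0.14 -0.02] [0.52 0.31 0.45]
-0.05 [-0.0056, 0.0016, -0.0019, -0.0015, -0.0061, -0.0031]
0.02 [-0.0106, 0.0016, -0.0034, -0.0015, -0.0061, -0.0031]
0.06 [-0.0135, 0.0016, -0.0042, -0.0015, -0.0061, -0.0031]
```

```bash
python3 - <<'E'
from h import *
P0,R=push(0,0)
for a in np.arange(-.1,1.11,.1): print(round(a,2),(R.inv().apply(push(a,0)[0]-P0)*1000).round(1).tolist())
E
echo '[{"tx": -0.3,"tz": -0.1},{"tx": -0.3,"tz": -0.1}]' > mv.in && python3 -m creep mv.in; echo '[{"tx": -0.3,"tz": -0.1},{"tx": -0.3,"tz": -0.1}]' > mv.in && python3 -m creep mv.in | grep -E "tcp|wrist"
```

```text
-0.1 [7.0, 0.0, 2.4]
0.0 [0.0, 0.0, 0.0]
0.1 [-7.2, 0.0, -1.7]
0.2 [-14.6, -0.0, -2.6]
0.3 [-22.0, 0.0, -2.9]
0.4 [-29.4, 0.0, -2.3]
0.5 [-36.7, -0.0, -1.1]
0.6 [-43.9, 0.0, 0.9]
0.7 [-50.8, 0.0, 3.6]
0.8 [-57.4, 0.0, 7.0]
0.9 [-63.6, 0.0, 11.0]
1.0 [-69.5, 0.0, 15.6]
1.1 [-74.8, 0.0, 20.8]
clock: 5.35
tcp_pos: [0.4609, 0.0988, 0.086]
orientation: [0.245, -0.04, 0.969, 0.01]
wrist_force: [0.9, -0.7, 1.0]
finger_gap: 0.0282
grip_force: 0.0
tcp_pos: [0.4631, 0.099, 0.0884]
wrist_force: [0.1, 0.4, -0.0]
```

```bash
cat > f.py <<'E'
from h import *
f=[]
for i in range(5): viewer.read_camera('top'); f.append(env.get_state()['wrist_force'])
m=np.mean(f,0); P,R=tcp(); print('F tool',R.inv().apply(m).round(2),'tcp',P.round(4),'relrest0',(R.inv().apply(P-push(0,0)[0])*1000).round(1))
E
echo '[{"tx": -0.25,"tz": -0.07},{"tx": -0.25,"tz": -0.07}]' > mv.in && python3 -m creep mv.in| grep wrist; python3 f.py; echo '[{"tx": -0.25,"tz": -0.07},{"tx": -0.25,"tz": -0.07}]' > mv.in && python3 -m creep mv.in | grep wrist; python3 f.py
```

```text
wrist_force: [0.9, 0.0, -0.1]
F tool [ 0.04 -0.02 -0.11] tcp [0.4644 0.0992 0.0897] relrest0 [ 0.1 -1.6  0.2]
wrist_force: [0.0, -0.2, 0.4]
F tool [-0.26  0.13  0.21] tcp [0.4663 0.0993 0.0915] relrest0 [-2.4 -1.6 -0.5]
```

To row units: -0.0025 m is -0.25, -0.0007 m is -0.07.

```bash
echo '[{"tx": -0.25,"tz": -0.07},{"tx": -0.25,"tz": -0.07}]' > mv.in && python3 -m creep mv.in| grep wrist; python3 f.py; echo '[{"tx": -0.25,"tz": -0.05},{"tx": -0.25,"tz": -0.05}]' > mv.in && python3 -m creep mv.in | grep wrist; python3 f.py
```

```text
wrist_force: [-0.2, -1.6, 0.0]
F tool [ 0.38  0.2  -0.21] tcp [0.4681 0.0995 0.0933] relrest0 [-4.9 -1.6 -1.2]
wrist_force: [0.5, 0.9, 0.3]
F tool [-0.18 -0.42  0.33] tcp [0.4701 0.0996 0.095 ] relrest0 [-7.4 -1.6 -1.7]
```

```bash
python3 - <<'E'
from h import *
ps=shot('scene');pw=shot('wrist')
print(proj(ps,sw([[.0934,-.02,.1086],[.0786,-.014,.091]])).round(0),proj(ps,tcp()[0]))
a=cv2.resize(ps['image'][200:290,350:440,::-1],(400,400),interpolation=cv2.INTER_CUBIC)
b=cv2.resize(pw['image'][240:400,230:390,::-1],(400,400),interpolation=cv2.INTER_CUBIC)
cv2.imwrite('pics/d.png',np.hstack([a,b]))
E
```

```text
[[413. 244.]
 [406. 252.]] [[405.10775353 242.60064849]]
```

View pics/d.png

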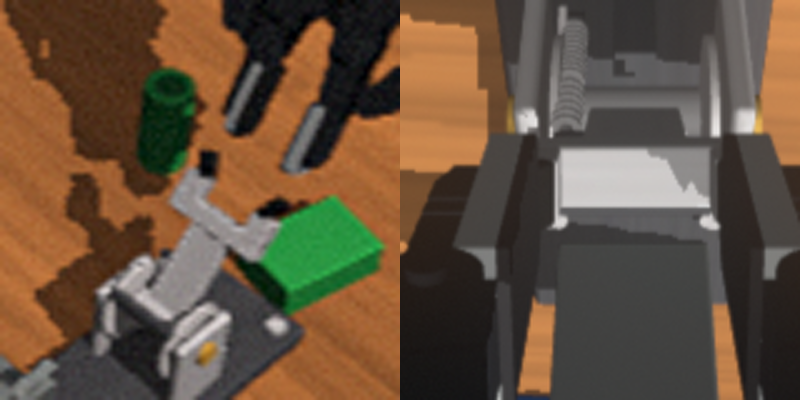

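The picture shows the fingertips (scene crop ~(237,135) and (295,172)) short of the prong tips at (208,160) and (272,208). They sit farther back than the TCP, so I'll work out by how much.

```bash
python3 - <<'E'
from h import *
ps=shot('scene');P,R=tcp()
tips=np.array([[237,135],[295,172]])/4.444+[350,200]; print(tips)
for d in(0,.005,.01,.015):
  for x in (0,-.011): print(d,x,proj(ps,P+R.apply([[x,.021,-d],[x,-.021,-d]])).round(1).tolist())
E
```

```text
[[403.33033303 230.3780378 ]
 [416.38163816 238.70387039]]
0 0 [[412.7, 247.9], [397.6, 237.4]]
0 -0.011 [[410.0, 248.6], [394.9, 238.0]]
0.005 0 [[413.7, 245.9], [398.5, 235.4]]
0.005 -0.011 [[411.0, 246.6], [395.8, 236.0]]
0.01 0 [[414.7, 243.9], [399.5, 233.4]]
0.01 -0.011 [[412.0, 244.6], [396.8, 234.0]]
0.015 0 [[415.7, 241.9], [400.5, 231.5]]
0.015 -0.011 [[413.0, 242.6], [397.7, 232.0]]
```

```bash
python3 - <<'E'
from h import *
p=shot('wrist');P,R=tcp()
for d in(0,.006,.013,.02):
  print(d,proj(p,P+R.apply([[x,y,-d] for x in(-.011,.011) for y in(-.014,-.028)])).round(0).tolist())
# fork slot prongs projected
print(proj(p,sw([[.0934,y,.1086] for y in(-.026,-.014,.014,.026)])).round(0).tolist())
E
```

```text
0 [[289.0, 318.0], [258.0, 318.0], [288.0, 271.0], [255.0, 271.0]]
0.006 [[288.0, 325.0], [256.0, 325.0], [287.0, 276.0], [253.0, 276.0]]
0.013 [[287.0, 333.0], [253.0, 333.0], [286.0, 283.0], [250.0, 283.0]]
0.02 [[285.0, 341.0], [250.0, 341.0], [284.0, 290.0], [247.0, 290.0]]
[[388.0, 323.0], [359.0, 323.0], [291.0, 323.0], [262.0, 323.0]]
```

```bash
sed -i 's/corner=(.011,.003)/corner=(.011,.016)/' h.py
echo '[{"tx": 1.6,"ty": 0.16,"tz": 0.1},{"tx": 1.6,"ty": 0.16,"tz": 0.1},{"tx": 1.6,"ty": 0.16,"tz": 1.5},{"tx": 1.2,"ty": 0.16,"tz": 1.5},{"tx": 1.2,"ty": 0.16,"tz": 1.5}]' > mv.in && python3 -m creep mv.in | grep -E 'wrist|tcp'; python3 f.py
echo '[{"tx": -0.3,"tz": -0.07},{"tx": -0.3,"tz": -0.07}]' > mv.in && python3 -m creep mv.in| grep wrist; python3 f.py
python3 - <<'E'
from h import *
ps=shot('scene');P,R=tcp()
cv2.imwrite('pics/e.png',cv2.resize(ps['image'][200:290,350:440,::-1],(500,500),interpolation=cv2.INTER_CUBIC))
E
```

```text
tcp_pos: [0.4671, 0.101, 0.0766]
wrist_force: [-0.2, 0.1, 0.3]
F tool [ 0.25 -0.49 -0.17] tcp [0.4667 0.101  0.0764] relrest0 [ 4.4 -0.   0. ]
wrist_force: [0.9, -0.4, 0.2]
F tool [ 0.12  0.2  -0.14] tcp [0.4688 0.1011 0.0781] relrest0 [ 1.7 -0.  -0.4]
```

View pics/e.png

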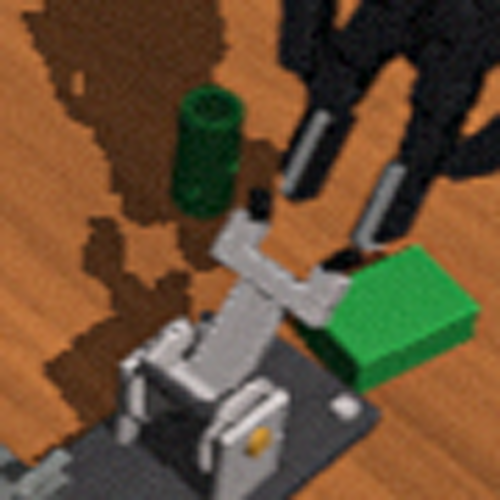

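```bash
python3 - <<'E'
from h import *
from scipy.optimize import least_squares
ps=shot('scene');P,R=tcp()
o=np.array([[370,245],[290,195]])/5.5556+[350,200]
for y in(.014,.018,.021):
  f=lambda v:(proj(ps,P+R.apply([[v[0],y,-v[1]],[v[0],-y,-v[1]]]))-o).ravel()
  r=least_squares(f,[0,.01]); print(y,r.x.round(4),r.fun.round(1))
print('lip ends pred',((proj(ps,sw([[.0934,-.02,.1086],[.0934,.02,.1086]]))-[350,200])*5.5556).round(0))
print('base corner',((proj(ps,sw([[.1125,-.0375,.012],[.105,-.03,.012]]))-[350,200])*5.5556).round(0))
E
```

```text
0.014 [0.0001 0.0218] [-2.2 -1.   2.1  1. ]
0.018 [0.0001 0.0218] [-0.7 -0.   0.7  0. ]
0.021 [0.0002 0.0217] [ 0.4  0.7 -0.4 -0.7]
lip ends pred [[352. 244.]
 [271. 189.]]
base corner [[386. 407.]
 [360. 407.]]
```

The rows are not in the units I measure in: shifts go in cm and turns go in units of 0.2 rad. I convert before sending: 0.005 m is 0.5, 0.001 m is 0.1.

```bash
sed -i 's/corner=(.011,.016)/corner=(.011,.020)/' h.py
echo '[{"tx": 0.1,"tz": 0.5},{"tx": 0.1,"tz": 0.5}]' > mv.in && python3 -m creep mv.in | grep -E 'wrist'
echo '[{"tx": -0.3,"tz": -0.07},{"tx": -0.3,"tz": -0.07}]' > mv.in && python3 -m creep mv.in| grep wrist; python3 f.py
echo '[{"tx": -0.2,"tz": -0.05},{"tx": -0.2,"tz": -0.05}]' > mv.in && python3 -m creep mv.in| grep wrist; python3 f.py
```

```text
wrist_force: [-0.0, -0.2, 0.3]
wrist_force: [-0.7, 1.0, -0.7]
F tool [0.48 0.1  0.84] tcp [0.4725 0.1014 0.0752] relrest0 [-0.2 -0.  -0.1]
wrist_force: [-2.4, -0.4, -4.0]
F tool [ 5.37 -0.04  2.35] tcp [0.473  0.1015 0.0757] relrest0 [-0.9  0.  -0.4]
```

```bash

echo '[{"tx": -0.2,"tz": -0.05},{"tx": -0.2,"tz": -0.05}]' > mv.in && python3 -m creep mv.in| grep wrist; python3 f.py;  echo '[{"tx": -0.2,"tz": -0.05},{"tx": -0.2,"tz": -0.05}]' > mv.in && python3 -m creep mv.in| grep wrist; python3 f.py
```

```text
wrist_force: [-5.2, -0.6, -4.2]
F tool [ 5.18 -0.03  1.51] tcp [0.4758 0.1017 0.0782] relrest0 [-4.5 -0.  -1.2]
wrist_force: [-4.2, -0.9, -4.2]
F tool [4.82 0.   2.06] tcp [0.4773 0.1018 0.0795] relrest0 [-6.5 -0.  -1.7]
```

```bash

echo '[{"tx": -0.2,"tz": -0.03},{"tx": -0.4,"tz": -0.06},{"tx": -0.4,"tz": -0.06}]' > mv.in && python3 -m creep mv.in| grep wrist; python3 f.py;  echo '[{"tx": -0.2,"tz": -0.02},{"tx": -0.4,"tz": -0.04},{"tx": -0.4,"tz": -0.04}]' > mv.in && python3 -m creep mv.in| grep wrist; python3 f.py;  echo '[{"tx": -0.2,"tz": -0.01},{"tx": -0.4,"tz": -0.02},{"tx": -0.4,"tz": -0.02}]' > mv.in && python3 -m creep mv.in| grep wrist; python3 f.py
```

```text
wrist_force: [-3.8, -0.4, -2.4]
F tool [5.48 0.02 1.16] tcp [0.4805 0.1021 0.082 ] relrest0 [-10.4  -0.   -2.3]
wrist_force: [-4.2, -0.1, -2.4]
F tool [ 5.16  0.57 -0.37] tcp [0.4839 0.1024 0.0842] relrest0 [-14.5  -0.   -2.7]
wrist_force: [-4.6, -0.3, -2.3]
F tool [ 5.13 -0.18 -0.82] tcp [0.4872 0.1026 0.0863] relrest0 [-18.4  -0.   -2.9]
```

```bash

echo '[{"tx": -0.2},{"tx": -0.4},{"tx": -0.4}]' > mv.in && python3 -m creep mv.in| grep wrist; python3 f.py;  echo '[{"tx": -0.2,"tz": 0.01},{"tx": -0.4,"tz": 0.03},{"tx": -0.4,"tz": 0.03}]' > mv.in && python3 -m creep mv.in| grep wrist; python3 f.py;  echo '[{"tx": -0.2,"tz": 0.02},{"tx": -0.4,"tz": 0.05},{"tx": -0.4,"tz": 0.05}]' > mv.in && python3 -m creep mv.in| grep wrist; python3 f.py
```

```text
wrist_force: [-4.7, -1.0, -1.1]
F tool [ 4.4   0.56 -2.03] tcp [0.4908 0.1029 0.0883] relrest0 [-22.5  -0.   -2.9]
wrist_force: [-4.8, -0.3, 1.3]
F tool [ 4.13  0.58 -3.33] tcp [0.4946 0.1033 0.0901] relrest0 [-26.7   0.   -2.7]
wrist_force: [-4.4, -0.6, 0.9]
F tool [ 3.64  0.22 -3.52] tcp [0.4982 0.1035 0.0914] relrest0 [-30.6  -0.   -2.1]
```

```bash

echo '[{"tx": -0.2,"tz": -0.1},{"tx": -0.4,"tz": -0.15},{"tx": -0.4,"tz": -0.15}]' > mv.in && python3 -m creep mv.in| grep wrist; python3 f.py;  echo '[{"tx": -0.2},{"tx": -0.4},{"tx": -0.4}]' > mv.in && python3 -m creep mv.in| grep wrist; python3 f.py
```

```text
wrist_force: [-1.8, 0.1, -4.2]
F tool [4.24 0.03 1.79] tcp [0.5009 0.1037 0.0944] relrest0 [-34.3  -0.1  -3.5]
wrist_force: [-2.2, -0.0, -2.6]
F tool [3.54 0.02 0.66] tcp [0.5047 0.1041 0.0966] relrest0 [-38.8  -0.   -3.6]
```

```bash

echo '[{"tx": -0.2},{"tx": -0.4,"tz": 0.04},{"tx": -0.4,"tz": 0.04}]' > mv.in && python3 -m creep mv.in| grep wrist; python3 f.py;  echo '[{"tx": -0.2},{"tx": -0.3,"tz": 0.06},{"tx": -0.3,"tz": 0.06}]' > mv.in && python3 -m creep mv.in| grep wrist; python3 f.py
```

```text
wrist_force: [-1.8, 0.3, -2.8]
F tool [2.92 0.06 0.74] tcp [0.5083 0.1044 0.098 ] relrest0 [-42.6  -0.   -3.2]
wrist_force: [-1.7, -0.3, -1.5]
F tool [ 2.71 -0.26 -0.1 ] tcp [0.5112 0.1046 0.0989] relrest0 [-45.6  -0.   -2.6]
```

```bash

echo '[{"tx": -0.2,"tz": 0.05},{"tx": -0.35,"tz": 0.1},{"tx": -0.35,"tz": 0.1}]' > mv.in && python3 -m creep mv.in| grep wrist; python3 f.py;  echo '[{"tx": -0.2,"tz": 0.05},{"tx": -0.35,"tz": 0.14},{"tx": -0.35,"tz": 0.14}]' > mv.in && python3 -m creep mv.in| grep wrist; python3 f.py
```

```text
wrist_force: [-2.6, -0.8, -1.9]
F tool [ 2.2  -0.37 -0.09] tcp [0.5147 0.1049 0.0997] relrest0 [-49.   -0.   -1.6]
wrist_force: [-2.0, -1.0, -1.4]
F tool [ 1.84  0.31 -0.16] tcp [0.5185 0.1052 0.1002] relrest0 [-52.6  -0.   -0.2]
```

```bash

echo '[{"tx": -0.15,"tz": 0.05},{"tx": -0.3,"tz": 0.13},{"tx": -0.3,"tz": 0.13}]' > mv.in && python3 -m creep mv.in| grep wrist; python3 f.py;  grep -c . /dev/null; python3 - <<'E'
from h import *
p=shot('scene'); cv2.imwrite('pics/g0.png',p['image'][:,:,::-1])
print(env.get_state()['clock'])
for r in nets.outline_of('rest',p)[:1]: print(r['box'])
E
```

```text
wrist_force: [-1.7, 0.4, -0.5]
F tool [ 1.67  0.44 -0.61] tcp [0.5217 0.1054 0.1004] relrest0 [-55.6  -0.    1.1]
0
19.7
[374.8, 237.0, 402.7, 271.6]
```

```bash

echo '[{"tx": -0.15,"tz": 0.07},{"tx": -0.3,"tz": 0.16},{"tx": -0.3,"tz": 0.16}]' > mv.in && python3 -m creep mv.in| grep wrist; python3 f.py;  echo '[{"tx": -0.15,"tz": 0.08},{"tx": -0.28,"tz": 0.16},{"tx": -0.28,"tz": 0.16}]' > mv.in && python3 -m creep mv.in| grep wrist; python3 f.py
```

```text
wrist_force: [-1.2, -0.5, 0.3]
F tool [ 1.    0.08 -0.87] tcp [0.5251 0.1057 0.1005] relrest0 [-58.6  -0.1   2.7]
wrist_force: [-1.9, -0.3, 0.3]
F tool [ 0.85 -0.28 -0.66] tcp [0.5283 0.106  0.1003] relrest0 [-61.3  -0.    4.3]
```

```bash

echo '[{"tx": -0.15,"tz": 0.06},{"tx": -0.28,"tz": 0.12},{"tx": -0.28,"tz": 0.12}]' > mv.in && python3 -m creep mv.in| grep wrist; python3 f.py
python3 - <<'E'
from h import *
p=shot('scene')
for r in nets.outline_of('rest',p)[:1]: print(r['box'])
E
```

```text
wrist_force: [-0.2, -0.7, -0.3]
F tool [ 0.77 -0.22 -0.38] tcp [0.5312 0.1062 0.1005] relrest0 [-64.   -0.1   5.6]
[375.4, 241.0, 396.9, 271.8]
```

```bash

echo '[{"tx": -0.13,"tz": 0.06},{"tx": -0.25,"tz": 0.12},{"tx": -0.25,"tz": 0.12}]' > mv.in && python3 -m creep mv.in| grep wrist; python3 f.py
python3 - <<'E'
from h import *
p=shot('scene'); w=shot('wrist')
for r in nets.outline_of('rest',p)[:1]: print(r['box'])
cv2.imwrite('pics/g.png',np.hstack([cv2.resize(p['image'][200:290,350:440,::-1],(400,400),interpolation=cv2.INTER_CUBIC),cv2.resize(w['image'][200:400,220:420,::-1],(400,400),interpolation=cv2.INTER_CUBIC)]))
E
```

```text
wrist_force: [0.1, 0.8, -0.0]
F tool [ 0.09 -0.24 -0.06] tcp [0.534  0.1065 0.1007] relrest0 [-66.6  -0.    6.7]
[374.6, 240.7, 400.4, 273.6]
```

View pics/g.png

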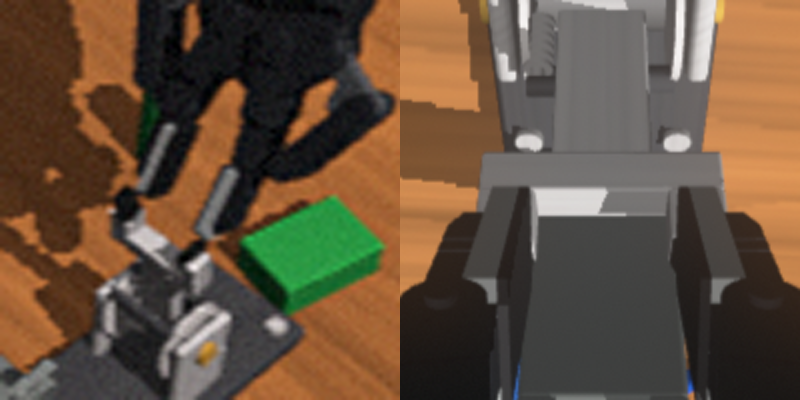

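The rest leans past vertical (lips ~(125,200) and (190,255)), clear of the fingers, and the force is gone, so it has snapped. Backing out, then checking it.

To row units: -0.15 m is -15, -0.1 m is -10, 0.5 rad is 2.5.

```bash

echo '[{"tx": 2},{"tx": 3.5,"tz": -0.5},{"tx": 3.5,"tz": -5,"ay": 0.5},{"tx": 3.5,"tz": -10,"ay": 1.25},{"tx": 3.5,"tz": -15,"ay": 2.25},{"tx": 3.5,"tz": -15,"ay": 2.5},{"tx": 3.5,"tz": -15,"ay": 2.5}]' > mv.in && python3 -m creep mv.in 0.085
python3 - <<'E'
from h import *
p=shot('scene')
cv2.imwrite('pics/g2.png',cv2.resize(p['image'][200:290,340:430,::-1],(500,500),interpolation=cv2.INTER_CUBIC))
for th in(.85,1,1.15):
  f=np.radians(50)+th
  print(th,((proj(p,sw([[.04+.083*np.cos(f),y,.045+.083*np.sin(f)] for y in(-.02,.02)]))-[340,200])*5.556).round(0).tolist())
H=[.5226,-.2827,2.942]
print(delta(sw([0.03,0,.26],H),toolR(H[2])))
E
```

```text
clock: 23.38
tcp_pos: [0.4346, 0.0981, 0.2166]
orientation: [-0.002, -0.041, 0.999, 0.0]
wrist_force: [0.3, 0.7, -0.9]
finger_gap: 0.0849
grip_force: 0.0
0.85 [[297.0, 302.0], [215.0, 243.0]]
1 [[274.0, 325.0], [192.0, 265.0]]
1.15 [[252.0, 350.0], [170.0, 290.0]]
[-0.029, -0.3785, -0.0446, -0.0003, -0.0037, 0.2814]
```

View pics/g2.png

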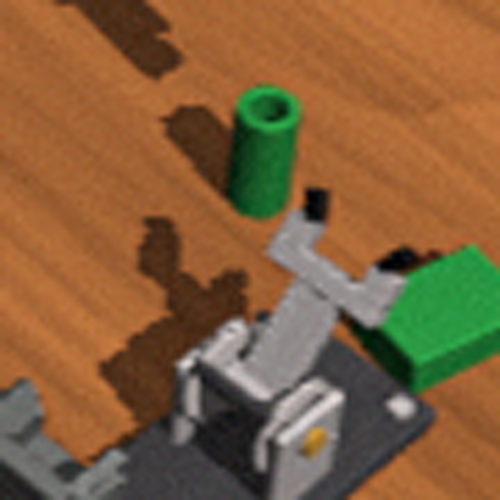

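The rest fell back to its parked stop (lips at (317,205) and (395,262)), so it hadn't passed over-centre. I'll repeat the sweep along the known path and go further.

```bash
python3 - <<'E'
from h import *
P,R=push(0,0); P1=P+R.apply([.008,0,.002])
print(delta(P1,R), delta(sw([.15,0,.17]),R))
E
```

```text
[-0.0338, 0.0001, 0.1461, -0.0006, -0.5037, -0.0034] [0.0183, -0.0001, 0.0457, -0.0006, -0.5037, -0.0034]
```

```bash
echo '[{"tx": 1.8,"tz": 3,"ay": -0.9},{"tx": 1.8,"tz": 4.57,"ay": -1.8},{"tx": 1.83,"tz": 4.57,"ax": -0.003,"ay": -2.5185,"az": -0.017},{"tx": 0.3,"tz": 9.5,"ax": -0.003,"ay": -2.5185,"az": -0.017},{"tx": -1.5,"tz": 14,"ax": -0.003,"ay": -2.5185,"az": -0.017},{"tx": -2.5,"tz": 14.5,"ax": -0.003,"ay": -2.5185,"az": -0.017},{"tx": -3.38,"ty": 0.01,"tz": 14.61,"ax": -0.003,"ay": -2.5185,"az": -0.017},{"tx": -3.38,"ty": 0.01,"tz": 14.61,"ax": -0.003,"ay": -2.5185,"az": -0.017}]' > mv.in && python3 -m creep mv.in 0.028; python3 f.py
```

```text
clock: 24.42
tcp_pos: [0.4671, 0.101, 0.0715]
orientation: [0.248, -0.041, 0.968, 0.01]
wrist_force: [0.1, -0.1, -0.5]
finger_gap: 0.0279
grip_force: 0.0
F tool [ 0.12 -0.28  0.5 ] tcp [0.4654 0.101  0.0704] relrest0 [8.4 0.1 0.7]
```

```bash
echo '[{"tx": -0.5,"tz": -0.05},{"tx": -0.85,"tz": -0.1},{"tx": -1.05,"tz": -0.14},{"tx": -1.29,"tz": -0.19},{"tx": -1.64,"tz": -0.26},{"tx": -2.04,"tz": -0.31},{"tx": -2.35,"tz": -0.34},{"tx": -2.68,"tz": -0.36}]' > mv.in && python3 -m creep mv.in | grep -E 'clock|wrist'; python3 f.py
```

```text
clock: 25.68
wrist_force: [-7.7, -1.2, 0.1]
F tool [ 5.23 -0.54 -3.82] tcp [0.4852 0.1027 0.0845] relrest0 [-15.8   0.2  -2.3]
```

To row units: -0.002 m is -0.2, -0.0015 m is -0.15.

```bash
echo '[{"tz": -0.1},{"tx": -0.2,"tz": -0.15}]' > mv.in && python3 -m creep mv.in | grep -E 'clock|wrist'; python3 f.py; echo '[{"tx": -0.15,"tz": -0.05},{"tx": -0.4,"tz": -0.05},{"tx": -0.6,"tz": -0.06},{"tx": -0.6,"tz": -0.06}]' > mv.in && python3 -m creep mv.in | grep -E 'clock|wrist'; python3 f.py
```

```text
clock: 26.18
wrist_force: [-2.8, -0.6, -4.7]
F tool [ 4.75 -0.15  3.3 ] tcp [0.4877 0.1029 0.0876] relrest0 [-19.5   0.1  -3.8]
clock: 26.92
wrist_force: [-3.1, 0.5, -3.5]
F tool [4.63 0.36 1.54] tcp [0.493  0.1033 0.0915] relrest0 [-26.1   0.1  -4.6]
```

Target next: (-34.3,-4.5), (-42.6,-3.8), in relrest0 terms.

```bash
echo '[{"tx": -0.25,"tz": -0.02},{"tx": -0.5,"tz": -0.02},{"tx": -0.75,"tz": -0.01},{"tx": -1,"tz": 0.01},{"tx": -1.25,"tz": 0.03},{"tx": -1.45,"tz": 0.06},{"tx": -1.65,"tz": 0.08},{"tx": -1.65,"tz": 0.08}]' > mv.in && python3 -m creep mv.in | grep -E 'clock|wrist'; python3 f.py; echo '[{"tx": -0.25,"tz": 0.04},{"tx": -0.5,"tz": 0.1},{"tx": -0.75,"tz": 0.17},{"tx": -1,"tz": 0.26},{"tx": -1.25,"tz": 0.36},{"tx": -1.5,"tz": 0.47},{"tx": -1.5,"tz": 0.47}]' > mv.in && python3 -m creep mv.in | grep -E 'clock|wrist'; python3 f.py
```

```text
clock: 28.18
wrist_force: [-2.4, -0.7, -3.0]
F tool [ 3.   -0.12  0.34] tcp [0.5079 0.1046 0.0988] relrest0 [-42.6   0.1  -3.8]
clock: 29.3
wrist_force: [-1.3, 0.2, -0.7]
F tool [ 0.82 -0.33 -0.92] tcp [0.5233 0.1059 0.1019] relrest0 [-57.8   0.1   0.9]
```

To row units: -0.009 m is -0.9, -0.0075 m is -0.75.

```bash
echo '[{"tx": -0.25,"tz": 0.1},{"tx": -0.5,"tz": 0.22},{"tx": -0.75,"tz": 0.36},{"tx": -0.9,"tz": 0.46},{"tx": -0.9,"tz": 0.46}]' > mv.in && python3 -m creep mv.in | grep -E 'clock|wrist'; python3 f.py; echo '[{"tx": -0.15,"tz": 0.09},{"tx": -0.3,"tz": 0.18},{"tx": -0.3,"tz": 0.18}]' > mv.in && python3 -m creep mv.in | grep -E 'clock|wrist'; python3 f.py
cat > see.py <<'E'
from h import *
p=shot('scene'); r=nets.outline_of('rest',p)
print([(np.round(q['box'],1).tolist(),round(q['confidence'],2),np.argwhere(q['region']).mean(0).round(1)) for q in r[:1]])
E
python3 see.py
```

```text
clock: 30.18
wrist_force: [-0.5, 0.1, -0.3]
F tool [ 0.04 -0.07 -0.34] tcp [0.5332 0.1067 0.102 ] relrest0 [-66.5   0.1   5.5]
clock: 30.8
wrist_force: [-0.0, -0.3, 0.4]Traceback (most recent call last):
  File "f.py", line 3, in <module>
    for i in range(5): viewer.read_camera('top'); f.append(env.get_state()['wrist_force'])
                       ~~~~~~~~~~~~~~~~~~^^^^^^^
ValueError: 200 camera calls are used up
Traceback (most recent call last):
  File "see.py", line 2, in <module>
    p=shot('scene'); r=nets.outline_of('rest',p)
  File "h.py", line 5, in shot
    p=viewer.read_camera(n)
ValueError: 200 camera calls are used up
```

```bash
cat > ang.py <<'E'
from h import *
def ang(P,R,c=(.011,.020)):
    w=P-R.apply([c[0],0,c[1]]); l=Ro.from_euler('z',-S[2]).apply(w-[S[0],S[1],0])-[.04,0,.045]
    d=np.hypot(l[0],l[2]); return np.arctan2(l[2],l[0])+np.arcsin(.006/d)-np.radians(50),d
P0,R=push(0,0)
if __name__=='__main__':
  for v in [(-.9,-.4),(-30.6,-2.1),(-42.6,-3.2),(-55.6,1.1),(-66.6,6.7),(-69.5,7.3)]:
    print(v,np.round(ang(P0+R.apply([v[0]/1e3,0,v[1]/1e3]),R),3))
  s=env.get_state(); p,q=tcp(); print(s['clock'],q.inv().apply(s['wrist_force']).round(2),np.round(ang(p,q),3),(R.inv().apply(p-P0)*1e3).round(1))
E
python3 ang.py
```

```text
(-0.9, -0.4) [0.013 0.074]
(-30.6, -2.1) [0.416 0.074]
(-42.6, -3.2) [0.564 0.078]
(-55.6, 1.1) [0.738 0.079]
(-66.6, 6.7) [0.894 0.079]
(-69.5, 7.3) [0.926 0.081]
31.0 [ 0.39  0.02 -0.74] [0.927 0.081] [-69.5   0.1   7.4]
```

```bash
python3 - <<'E'
from ang import *
p,q=tcp()
for a,r in((.96,.08),(.99,.079),(1.02,.078),(1.05,.077)):
    P=push(a,0,r=np.sqrt(r*r-.006**2))[0]; print(a,(R.inv().apply(P-P0)*1e3).round(1),(q.inv().apply(P-p)*1e3).round(1))
E
echo '[{"tx": -0.16,"tz": 0.18},{"tx": -0.16,"tz": 0.18},{"tx": -0.16,"tz": 0.18}]' > mv.in && python3 -m creep mv.in|grep wrist; python3 ang.py|tail -1
```

```text
0.96 [-71.2   0.    9.5] [-1.7 -0.1  2.1]
0.99 [-72.3   0.   11.8] [-2.8 -0.1  4.3]
1.02 [-73.3   0.   14. ] [-3.9 -0.1  6.6]
1.05 [-74.3   0.   16.3] [-4.8 -0.1  8.8]
wrist_force: [0.6, -0.2, 0.3]
31.375 [-0.64 -0.3   0.01] [0.957 0.08 ] [-71.    0.1   9.3]
```

```bash

echo '[{"tx": -0.11,"tz": 0.22},{"tx": -0.11,"tz": 0.22}]' > mv.in && python3 -m creep mv.in|grep wrist;echo '[{}]' > mv.in && python3 -m creep mv.in|grep wrist;echo '[{}]' > mv.in && python3 -m creep mv.in|grep wrist
echo '[{"tx": -0.11,"tz": 0.22},{"tx": -0.11,"tz": 0.22}]' > mv.in && python3 -m creep mv.in|grep wrist;echo '[{}]' > mv.in && python3 -m creep mv.in|grep wrist;echo '[{}]' > mv.in && python3 -m creep mv.in|grep wrist; python3 ang.py|tail -1
```

```text
wrist_force: [-0.4, 0.0, -0.5]
wrist_force: [0.3, 0.6, -0.3]
wrist_force: [-0.3, -0.3, 0.5]
wrist_force: [0.4, -0.1, -1.0]
wrist_force: [-0.7, -0.6, -0.1]
wrist_force: [-0.5, 0.6, 0.2]
32.375 [ 0.36  0.63 -0.37] [1.016 0.078] [-73.2   0.1  13.7]
```

```bash
for i in 1; do echo '[{"tx": -0.04,"tz": 0.09},{"tx": -0.04,"tz": 0.09}]' > mv.in && python3 -m creep mv.in|grep wrist;echo '[{"tx": -0.04,"tz": 0.09},{"tx": -0.04,"tz": 0.09}]' > mv.in && python3 -m creep mv.in|grep wrist;echo '[{"tx": -0.04,"tz": 0.09},{"tx": -0.04,"tz": 0.09}]' > mv.in && python3 -m creep mv.in|grep wrist; echo '[{}]' > mv.in && python3 -m creep mv.in|grep wrist; done;  python3 ang.py|tail -1
```

```text
wrist_force: [0.3, -0.0, 0.2]
wrist_force: [-0.2, 0.0, 0.7]
wrist_force: [-0.1, 0.0, -1.0]
wrist_force: [-1.1, -0.1, 0.2]
33.25 [ 0.87 -0.05 -0.74] [1.052 0.077] [-74.4   0.1  16.4]
```

```bash
echo '[{"tx": -0.06,"tz": 0.09},{"tx": -0.06,"tz": 0.09}]' > mv.in && python3 -m creep mv.in|grep wrist;echo '[{"tx": -0.06,"tz": 0.09},{"tx": -0.06,"tz": 0.09}]' > mv.in && python3 -m creep mv.in|grep wrist; echo '[{}]' > mv.in && python3 -m creep mv.in|grep wrist; python3 ang.py|tail -1
```

```text
wrist_force: [0.5, -0.3, 0.9]
wrist_force: [0.7, 0.3, 1.0]
wrist_force: [0.5, 0.8, -0.3]
33.875 [-0.31  0.75  0.56] [1.08  0.077] [-75.6   0.1  18.2]
```

```bash
echo '[{"tx": -0.05,"tz": 0.09},{"tx": -0.05,"tz": 0.09}]' > mv.in && python3 -m creep mv.in|grep wrist;echo '[{"tx": -0.05,"tz": 0.09},{"tx": -0.05,"tz": 0.09}]' > mv.in && python3 -m creep mv.in|grep wrist; echo '[{"tx": -0.05,"tz": 0.09},{"tx": -0.05,"tz": 0.09}]' > mv.in && python3 -m creep mv.in|grep wrist; python3 ang.py|tail -1
```

```text
wrist_force: [0.6, 0.9, -0.4]
wrist_force: [0.5, -0.5, 0.3]
wrist_force: [-0.3, -0.7, -0.3]
34.625 [ 0.45 -0.63  0.06] [1.121 0.076] [-77.2   0.1  20.9]
```

```bash
echo '[{"tx": -0.05,"tz": 0.09},{"tx": -0.05,"tz": 0.09}]' > mv.in && python3 -m creep mv.in|grep wrist;echo '[{"tx": -0.05,"tz": 0.09},{"tx": -0.05,"tz": 0.09}]' > mv.in && python3 -m creep mv.in|grep wrist; echo '[{"tx": -0.05,"tz": 0.09},{"tx": -0.05,"tz": 0.09}]' > mv.in && python3 -m creep mv.in|grep wrist; python3 ang.py|tail -1
```

```text
wrist_force: [0.3, -0.0, -0.0]
wrist_force: [0.9, -0.7, -0.1]
wrist_force: [-1.1, -0.1, 1.9]
35.375 [ 0.02 -0.   -2.22] [1.161 0.075] [-78.7   0.1  23.5]
```

A 2 N contact appeared at about 1.16 rad, after a long force-free stretch. That is the rest standing on its working stop ahead of the finger. Retreating, then on to the handpiece.

To row units: 0.003 m is 0.3, -0.15 m is -15, 0.5 rad is 2.5.

```bash
echo '[{"tx": 0.3,"tz": -0.6},{"tx": 2,"tz": -0.9},{"tx": 4,"tz": -1.5,"ay": 0.25},{"tx": 4,"tz": -7,"ay": 1},{"tx": 4,"tz": -13,"ay": 1.9},{"tx": 4,"tz": -15,"ay": 2.5},{"tx": 4,"tz": -15,"ay": 2.5}]' > mv.in && python3 -m creep mv.in
python3 - <<'E'
from h import *
H=[.5226,-.2827,2.942]
print(delta(sw([-.005,0,.10],H),toolR(H[2])))
E
```

```text
clock: 36.25
tcp_pos: [0.4476, 0.0993, 0.208]
orientation: [0.0, -0.043, 0.999, -0.0]
wrist_force: [0.3, -0.0, -0.8]
finger_gap: 0.028
grip_force: 0.0
[-0.047, -0.3884, 0.1081, -0.0002, 0.0003, 0.2848]
```

To row units: 0.1081 m is 10.81, -0.05 m is -5, 0.04 rad is 0.2.

```bash
echo '[{"tx": -0.6,"ty": -5,"az": 0.2},{"tx": -4.7,"ty": -38.84,"tz": 4,"az": 1.424},{"tx": -4.7,"ty": -38.84,"tz": 5,"az": 1.424},{"tx": -4.7,"ty": -38.84,"tz": 6,"az": 1.424},{"tx": -4.7,"ty": -38.84,"tz": 8,"az": 1.424},{"tx": -4.7,"ty": -38.84,"tz": 10.81,"az": 1.424},{"tx": -4.7,"ty": -38.84,"tz": 10.81,"az": 1.424},{"tx": -4.7,"ty": -38.84,"tz": 10.81,"az": 1.424}]' > mv.in && python3 -m creep mv.in 0.06
python3 - <<'E'
from h import *
H=[.5226,-.2827,2.942]
print(delta(sw([-.005,0,.02],H),toolR(H[2])),env.get_state()['joint_pos'].round(2))
E
```

```text
clock: 37.25
tcp_pos: [0.5242, -0.2858, 0.0936]
orientation: [-0.002, 0.102, 0.995, 0.001]
wrist_force: [0.3, 0.9, -0.2]
finger_gap: 0.0599
grip_force: 0.0
[-0.0031, 0.0026, 0.0736, 0.0008, -0.005, -0.0039] [-0.63  0.42 -0.1   1.06 -0.   -0.43]
```

```bash
echo '[{"tz": 5},{"tz": 8},{"tz": 9},{"tz": 9.8},{"tz": 9.8}]' > mv.in && python3 -m creep mv.in; python3 - <<'E'
from h import *
H=[.5226,-.2827,2.942]
print(delta(sw([-.005,0,-.01],H),toolR(H[2])))
E
```

```text
clock: 37.88
tcp_pos: [0.5261, -0.2837, -0.0006]
orientation: [-0.0, 0.099, 0.995, -0.0]
wrist_force: [0.0, 0.6, -0.5]
finger_gap: 0.0604
grip_force: 0.0
[-0.0014, 0.0003, 0.0094, -0.0009, -0.0003, 0.0005]
```

To row units: -0.001 m is -0.1, 0.009 m is 0.9.

```bash
echo '[{"tx": -0.1,"tz": 0.4},{"tx": -0.1,"tz": 0.8},{"tx": -0.1,"tz": 0.9}]' > mv.in && python3 -m creep mv.in|grep -E 'tcp|wrist'; echo '[{},{},{},{}]' > mv.in && python3 -m creep mv.in 0.015 30
```

```text
tcp_pos: [0.5264, -0.2839, -0.0106]
wrist_force: [0.6, -0.5, -0.3]
clock: 38.75
tcp_pos: [0.5267, -0.2841, -0.0103]
orientation: [-0.001, 0.1, 0.995, -0.0]
wrist_force: [-0.5, -0.4, 1.7]
finger_gap: 0.0231
grip_force: 30.7
```

```bash
echo '[{},{"tz": -0.5},{"tz": -1.5},{"tz": -3},{"tz": -3}]' > mv.in && python3 -m creep mv.in 0.015 45; echo '[{}]' > mv.in && python3 -m creep mv.in|grep wrist; python3 - <<'E'
from h import *
s=env.get_state();p,R=tcp();print(R.inv().apply(s['wrist_force']).round(2),R.inv().apply(s['ft_torque']).round(3))
E
```

```text
clock: 39.38
tcp_pos: [0.5279, -0.2849, 0.0215]
orientation: [0.001, 0.1, 0.995, -0.001]
wrist_force: [-0.6, -0.5, -2.0]
finger_gap: 0.0228
grip_force: 44.5
wrist_force: [0.1, 0.0, -3.0]
[-0.11  0.07  2.99] [-0.073  0.003  0.039]
```

```bash
python3 - <<'E'
from h import *
p,q=tcp(); print(delta(sw([-.0165,0,.165]),toolR(S[2])), 'w',sw([-.0165,0,.165]))
E
```

```text
[0.0254, 0.3975, -0.1455, -0.0006, -0.001, -0.2848] w [0.58074014 0.11070422 0.165     ]
```

```bash
echo '[{"tz": -6},{"ty": 2,"tz": -11},{"tx": 0.3,"ty": 6,"tz": -14.55,"az": -0.15},{"tx": 2.54,"ty": 39.75,"tz": -14.55,"az": -1.424},{"tx": 2.54,"ty": 39.75,"tz": -14.55,"az": -1.424},{"tx": 2.54,"ty": 39.75,"tz": -14.55,"az": -1.424},{"tx": 2.54,"ty": 39.75,"tz": -14.55,"az": -1.424},{"tx": 2.54,"ty": 39.75,"tz": -14.55,"az": -1.424}]' > mv.in && python3 -m creep mv.in; echo '[{},{}]' > mv.in && python3 -m creep mv.in; python3 - <<'E'
from h import *
print(delta(sw([-.0165,0,.165]),toolR(S[2])))
E
```

```text
clock: 40.5
tcp_pos: [0.5769, 0.0872, 0.1644]
orientation: [-0.001, -0.043, 0.999, -0.0]
wrist_force: [2.2, -0.6, -2.3]
finger_gap: 0.0229
grip_force: 45.2
clock: 40.75
tcp_pos: [0.5767, 0.0853, 0.1642]
orientation: [-0.001, -0.043, 0.999, -0.0]
wrist_force: [-0.7, -0.2, -2.2]
finger_gap: 0.0229
grip_force: 45.3
[-0.0062, 0.0249, -0.0008, -0.0005, -0.0028, 0.0011]
```

To row units: 0.0249 m is 2.49, -0.0062 m is -0.62, -0.0028 rad is -0.014.

```bash
echo '[{"tx": -0.62,"ty": 2.49,"ay": -0.014},{"tx": -0.62,"ty": 2.49,"ay": -0.014},{"tx": -0.62,"ty": 2.49,"ay": -0.014}]' > mv.in && python3 -m creep mv.in; python3 - <<'E'
from h import *
print(delta(sw([-.0165,0,.115]),toolR(S[2])))
E
```

```text
clock: 41.12
tcp_pos: [0.5812, 0.1089, 0.1647]
orientation: [0.0, -0.042, 0.999, -0.0]
wrist_force: [1.0, -0.1, -2.0]
finger_gap: 0.0228
grip_force: 45.3
[0.0003, 0.0019, 0.0497, -0.0006, 0.0007, -0.0019]
```

To row units: 0.036 m is 3.6, 0.02 m is 2.

```bash
echo '[{"tz": 2},{"tz": 3.6},{"tz": 3.6},{"tz": 3.6}]' > mv.in && python3 -m creep mv.in|grep -E 'tcp|wrist'; python3 - <<'E'
from h import *
print(delta(sw([-.0165,0,.105]),toolR(S[2])))
E
```

```text
tcp_pos: [0.5815, 0.1102, 0.1291]
wrist_force: [0.6, -0.4, -1.8]
[0.0008, 0.0006, 0.0241, -0.0002, 0.0015, -0.0005]
```

```bash
echo '[{"tx": 0.05,"ty": 0.05,"tz": 0.8},{"tx": 0.05,"ty": 0.05,"tz": 1.5},{"tx": 0.05,"ty": 0.05,"tz": 2},{"tx": 0.05,"ty": 0.05,"tz": 2.4},{"tx": 0.05,"ty": 0.05,"tz": 2.4}]' > mv.in && python3 -m creep mv.in|grep -E 'tcp|wrist'; echo '[{"tz": 0.2},{"tz": 0.4},{"tz": 0.4}]' > mv.in && python3 -m creep mv.in|grep -E 'tcp|wrist'
```

```text
tcp_pos: [0.5805, 0.111, 0.1044]
wrist_force: [-0.5, -0.2, -1.8]
tcp_pos: [0.5807, 0.111, 0.1007]
wrist_force: [0.6, -1.0, -1.6]
```

```bash
echo '[{"tz": 0.2},{"tz": 0.4},{"tz": 0.5}]' > mv.in && python3 -m creep mv.in|grep -E 'tcp|wrist'; echo '[{"tz": 0.1},{"tz": 0.1}]' > mv.in && python3 -m creep mv.in|grep -E 'tcp|wrist'; echo '[{"tz": 0.1},{"tz": 0.1}]' > mv.in && python3 -m creep mv.in|grep -E 'tcp|wrist'
```

```text
tcp_pos: [0.5807, 0.111, 0.0956]
wrist_force: [0.4, 0.0, -2.2]
tcp_pos: [0.5808, 0.111, 0.0947]
wrist_force: [-0.5, 0.9, -2.2]
tcp_pos: [0.5808, 0.111, 0.0938]
wrist_force: [0.5, 0.6, -2.4]
```

To row units: -0.004 m is -0.4, -0.002 m is -0.2.

```bash
echo '[{"tx": -0.2,"tz": 0.03},{"tx": -0.4,"tz": 0.03},{"tx": -0.4,"tz": 0.03}]' > mv.in && python3 -m creep mv.in|grep -E 'tcp|wrist'; echo '[{"tx": -0.1},{"tx": -0.1}]' > mv.in && python3 -m creep mv.in|grep -E 'tcp|wrist'; echo '[{"tx": -0.1},{"tx": -0.1}]' > mv.in && python3 -m creep mv.in|grep -E 'tcp|wrist'
```

```text
tcp_pos: [0.5851, 0.1114, 0.0935]
wrist_force: [-0.1, 0.2, -2.1]
tcp_pos: [0.5859, 0.1114, 0.0935]
wrist_force: [-0.3, 0.0, -1.7]
tcp_pos: [0.5869, 0.1115, 0.0935]
wrist_force: [0.1, 0.6, -2.6]
```

```bash
echo '[{"tx": -0.07},{"tx": -0.07}]' > mv.in && python3 -m creep mv.in|grep -E 'tcp|wrist'; echo '[{"tx": -0.07},{"tx": -0.07}]' > mv.in && python3 -m creep mv.in|grep -E 'clock|tcp|wrist'
```

```text
tcp_pos: [0.5873, 0.1116, 0.0935]
wrist_force: [-1.0, -0.6, -2.1]
clock: 44.88
tcp_pos: [0.5873, 0.1116, 0.0934]
wrist_force: [-3.0, -1.4, -0.9]
```

```bash
echo '[{"tx": -0.07},{"tx": -0.07}]' > mv.in && python3 -m creep mv.in|grep -E 'tcp|wrist'; echo '[{"tx": -0.07},{"tx": -0.07}]' > mv.in && python3 -m creep mv.in|grep -E 'clock|tcp|wrist'
```

```text
tcp_pos: [0.5873, 0.1116, 0.0933]
wrist_force: [-6.2, -0.1, 1.2]
clock: 45.38
tcp_pos: [0.5873, 0.1116, 0.0932]
wrist_force: [-7.3, -1.1, 2.2]
```

Tail contact is at TCP x 0.5873, within 0.5 mm of where the end plate should be. I'll ease the pressure, settle it down and release.

To row units: 0.0012 m is 0.12.

```bash
echo '[{"tx": 0.12},{"tx": 0.12}]' > mv.in && python3 -m creep mv.in|grep -E 'tcp|wrist'; echo '[{"tz": 0.05},{"tz": 0.05}]' > mv.in && python3 -m creep mv.in|grep -E 'clock|tcp|wrist'
```

```text
tcp_pos: [0.5873, 0.1116, 0.0932]
wrist_force: [-6.0, -0.7, -1.3]
clock: 45.88
tcp_pos: [0.5873, 0.1116, 0.0929]
wrist_force: [-5.9, -0.4, 1.0]
```

To row units: 0.0012 m is 0.12.

```bash
echo '[{"tx": 0.12},{"tx": 0.12}]' > mv.in && python3 -m creep mv.in|grep -E 'tcp|wrist'; echo '[{},{}]' > mv.in && python3 -m creep mv.in 0.015 20|grep -E 'tcp|wrist|grip';
```

```text
tcp_pos: [0.5874, 0.1116, 0.093]
wrist_force: [-3.1, -0.1, -1.1]
tcp_pos: [0.5874, 0.1116, 0.093]
wrist_force: [-2.8, -0.3, -2.1]
grip_force: 45.3
```

```bash
echo '[{"tx": 0.03,"tz": 0.05},{"tx": 0.03,"tz": 0.08}]' > mv.in && python3 -m creep mv.in|grep -E 'tcp|wrist'; echo '[{},{},{}]' > mv.in && python3 -m creep mv.in 0.034 20
```

```text
tcp_pos: [0.5873, 0.1116, 0.0925]
wrist_force: [-2.7, -0.3, 0.2]
clock: 47.0
tcp_pos: [0.5875, 0.1115, 0.0926]
orientation: [0.001, -0.043, 0.999, -0.0]
wrist_force: [1.3, -0.2, 0.5]
finger_gap: 0.0339
grip_force: 0.0
```

```bash
echo '[{},{},{"tz": -1},{"tz": -3},{"tz": -7},{"tz": -12},{"tz": -12},{"tz": -12}]' > mv.in && python3 -m creep mv.in 0.055; python3 - <<'E'
from h import *
print(env.get_state()['wrist_force'])
E
```

```text
clock: 48.0
tcp_pos: [0.5868, 0.1115, 0.2126]
orientation: [0.001, -0.043, 0.999, -0.0]
wrist_force: [0.6, 0.2, -0.2]
finger_gap: 0.0548
grip_force: 0.0
[ 0.60403231  0.18721798 -0.22291281]
```

```bash
python3 -c "
from workcell import env
print(env.hand_in())"
```

```text
the job is handed in; nothing more can be done
None
```

The job is handed in at about 48 s of the 64 s, but I couldn't check the result by eye because my force readings had used up all the camera calls. By touch, the rest stands on its working stop after a second sweep (on the first it fell back to park), and the handpiece was released with its tail against the end plate.

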